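# Slide the bottle board home under the capping head

### The arm

A 6-joint arm with a two-finger parallel gripper is mounted at the origin on the work surface. World frame = base frame: x ahead of the robot, y to its left, z up, the work surface at z = 0. Lengths are in m, angles in rad, forces in N, time in s.
With the tool pointing down it reaches from about 0.375 to 0.9 m from the base axis. Payload 3.1 kg.
Tool frame: the origin (TCP) lies midway between the tips of the shut fingers; the grasp point (between the pads) lies 19 mm behind it (robot.pinch_z is the distance from the TCP to the grasp point, in m); z points along the fingers, y is the line along which they close (so a half turn about z gives the same grasp; the last joint's range is limited). The gripper opens to 85 mm and grips with 20 to 120 N. Pads are 22 mm wide; open, the fingers measure 114 mm over their backs; the gripper's body (76 mm by 85 mm) begins 54 mm behind the grasp point. The pads swing forward as they close: fully open they stand 13 mm farther back than shut.
Start: joints at [1.165, 0.527, 1.433, -0, 1.181, -0.178], TCP at [0.141, 0.609, 0.231] pointing down, gripper open.
Joint ranges: [-3.08, 3.08], [-0.75, 2.2], [0.22, 2.44], [-1.43, 4.57], [0, 2.65], [-2.85, 2.85]. Speed limits (rad/s): [2.79, 2.79, 3.14, 3.14, 3.14, 3.14].

### API

Orientations are given as a unit quaternion [w, x, y, z].
In Python, from bench import robot gives the robot as it stands.
- The arm moves only by the tool servo_tool, never from a script. Its argument "increments" is text: rows parted by semicolons, each of 5 numbers parted by spaces: the shift along the tool's x, y, z in m, then the turn about the tool's z in degrees, then the gripper command: -1 is fully open, 1 is shut, values between are in proportion. A call has 1 to 12 rows; each row shifts and turns the commanded pose from where the row before left it, along the tool's axes as they then stand; what a row does not reach is not made up. A row lasts 1/10 s, in which the tool goes at most 50 mm and 8.59 degrees, less where a joint would pass 70% of its speed; a pose out of reach is approached as far as the arm can. A call with a gripper value outside its range is refused whole. The fingers move at their own pace and stop on an object; "squeeze" is the grip in N (left out, the last holds). Time passes only in rows, so rows that do not move let the fingers close. It gives the time, the measured TCP pose, the force, the opening and the grip force at its end, in the units of the state.
- robot.get_obs(): the state, without advancing time (a new reading comes with each control period).
- robot.get_image(name): name is "scene" or "top"; returns a dict with "img" (400x640x3 uint8, blue, green, red), "fx", "fy", "cx", "cy" (pixels), "R" (3x3) and "t" (3): a world point X has camera coordinates R X + t. Camera axes: x right, y down, z forward; pixel columns grow to the right and rows downward; lengths in m; the calibration is good to about 2 mm. A picture is of the moment at which its call begins. There is no depth.
- robot.sign_off(): hands the job in; it is judged then, once.
The state is a dict: "time_s": time; "q": joint angles; "joint_velocities": joint speeds; "effort": joint torques, N m; "tcp_pos": TCP position; "orientation": TCP orientation; "wrist_force": force on the tool from outside, world axes, zero at the start; "moment": the same for the moment, N m; "opening": opening from 0.0 (shut) to 1.0 (fully open); "gripper_force": force on a finger pad.
Only numpy, scipy, OpenCV 4.12 (cv2) and the standard library are available. Lean on these libraries where they do the work, as an engineer would, in place of code of your own. Each camera call takes 0.05 s, during which the arm holds its last target. There are 200 camera calls.

### The job

With a fingertip, push the blue bottle board by its orange tab along its rails towards the capping head until it drops into its locating notches and sits level there, keeping both bottles standing in it. Then, with the board home, press the green ready button right down and let it go. Push only: do not lift the board or the bottles, do not press the button before the board is home, and leave the other things on the bench alone.

Things in the scene. Friction and masses are not known exactly. Their poses are not given: they have to be found in the camera images.
- track: Capping station, fixed: two white rails on an aluminium base between steel guides, with a steel capping head at the +x end. Origin at table level on the centre line; own x is the slide direction, z up. Rails run from x = -250 to +220 mm, tops 34 mm above the table; guides at y = +-52 to 61 mm, tops 50 mm above the table (board has 2 mm clearance each side).
- track_home (a point): Point on the track's centre line, at rail top height (34 mm), at which the board's origin lies along the rails when home; axes as track. Yellow marks on the guides lie there. Notches 6 mm deep, 16 mm long in the rails take the board's 12 mm long feet, so it drops 6 mm, level, only within +-2 mm of here. Fully home its origin is 6 mm below this point.
- chucks (a point): Underside of the two black capping chucks, midway between them, 154 mm above the table. A grey arm 70 mm wide carries them: from 35 mm behind this point (-x of the track) to the head's cabinet, 200 to 240 mm above the table. At home the two bottles stand below the chucks.
- end_stop (a point): Top middle of the dark end stop of the rails, face towards the board, 50 mm high. A board pushed past its notches runs on until its leading edge is here, 70 mm too far. The cabinet, 200 mm high and 150 mm wide, begins 15 mm behind it.
- board: Loose blue plastic board, 160 (x) x 100 (y) x 14 mm, about 0.4 kg, between the guides. Origin at its middle, level with the undersides of its four black feet; own x is the slide direction, as the track's. Plate from z = 8 to 22 mm above the origin. Origin 34 mm above the table riding on the rails, 28 mm when home. Two leading pockets hold bottles. It starts 115 to 215 mm short of home.
- push_tab (a point): Middle of the rear face of the orange upright tab at the board's trailing end (board x = -80 mm): push here towards +x; a few N slide it, and in its notches it stops dead. Tab 70 mm wide (y), 8 mm thick, top 16 mm above this point, plate top 20 mm below it; this point is 76 mm above the table riding, 70 mm home. Only the low rails and guides lie behind it.
- bottle0: Amber bottle with white cap, 33 mm diameter, 78 mm tall, about 60 g, loose in a leading pocket of the board (at board y = +23 mm). Origin at the centre of its underside.
- bottle1: The same, at board y = -23 mm.
- ready (a joint): Travel of the green ready button, m: 0 up, 0.006 fully down; it springs back. About 5 N for the full travel.
- ready_top (a point): Centre of the top face of the green push button, 32 mm diameter, pressed straight down; it stands on a grey box 80 x 80 x 30 mm, fixed on the bench.
- spare0: Spare capped amber bottle, 33 mm diameter, 78 mm tall, standing on the bench; origin under its centre. Leave alone.
- spare1: As spare0.
- spare2: As spare0.
- driver: Screwdriver with red handle lying on the bench. Leave alone.
- roll: Paper label roll, 90 mm diameter, 35 mm high, lying flat on the bench; origin under its centre. Leave alone.
Things that resemble listed ones, but are neither listed nor needed, are in the scene too. What is shaped like the board but pink is not meant.

How it is judged:
By the outcome, as a careful person would: the job done as asked, in the order asked, and still so for the second after the job is handed in, with the robot touching nothing.
It also fails if it takes over 48 s, if anything falls off the work surface, if the arm or the gripper's body presses on something with over 40 N, if the wrist force passes 120 N, or if a joint passes its speed limit or range.

## Working session

There is one attempt and no reset: what is moved stays moved. The work goes in short steps, Python scripts to look and compute and a tool call to move; the robot and the scene stay as the last step left them, time stands still between calls to the robot, and variables do not carry over. Pictures are saved under pics/ and viewed, at most 10 in all, crops included, and the job is handed in when it is done.

Besides the shell and the picture viewer there is one more tool, called after "Call:" as name(argument=value, ...), one argument or row to a line, values as JSON. servo_tool: Moves the arm, as the interface text tells. Its arguments: {"type":"object","properties":{"increments":{"type":"string"},"squeeze":{"type":"number"}},"required":["increments"]}

```bash
mkdir -p pics; cat > h.py <<'E'
import numpy as np,cv2
from bench import robot
def ray(c,u,v,z):
    R=np.array(c["R"]);t=np.array(c["t"]);o=-R.T@t
    d=R.T@np.array([(u-c["cx"])/c["fx"],(v-c["cy"])/c["fy"],1]);return o+d*(z-o[2])/d[2]
def proj(c,X):
    p=np.array(c["R"])@np.array(X)+np.array(c["t"]);return c["fx"]*p[0]/p[2]+c["cx"],c["fy"]*p[1]/p[2]+c["cy"]
E
python3 - <<'E'
from h import *
import pickle
for n in("scene","top"):
    c=robot.get_image(n);cv2.imwrite(f"pics/{n}0.png",c["img"]);pickle.dump(c,open(n+"0.pkl","wb"))
    print(n,c["fx"],-np.array(c["R"]).T@np.array(c["t"]))
o=robot.get_obs();print(o["time_s"],o["orientation"])
E
```

```text
scene 396.5087332517462 [1.28729226 0.24100709 0.85759396]
top 463.9991794210977 [ 3.99937227e-01 -1.23266886e-03  1.31530515e+00]
0.1 [-2.87247703e-04  1.13665798e-01  9.93518516e-01 -9.80706528e-04]
```

View pics/scene0.png

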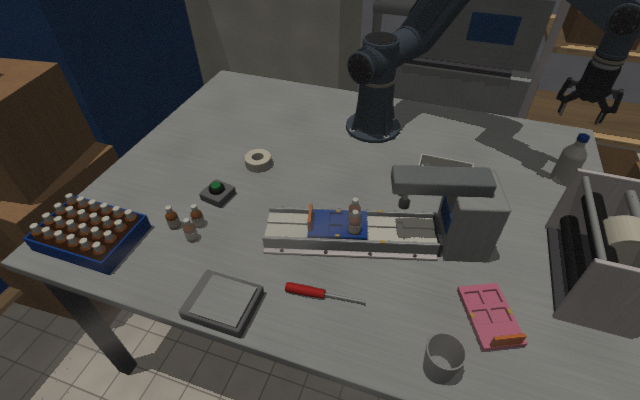

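View pics/top0.png

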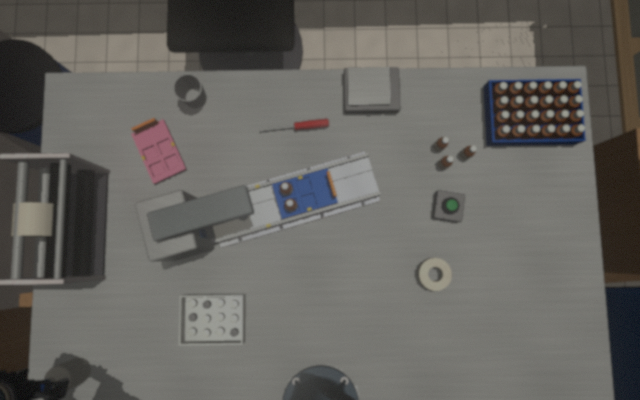

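The scene view shows the blue board on the rails, with its orange tab at about (310,215) and the capping head at (455,210). The pink board at (490,315) is the decoy. In the top view the blue board is at (305,195), its tab at (332,184), the head to the left, and the only green button at (451,205). I'll enlarge the top view to read positions.

```bash
python3 - <<'E'
import pickle,cv2
c=pickle.load(open("top0.pkl","rb"))["img"]
a=cv2.resize(c[145:255,210:390],None,fx=4.4,fy=4.4,interpolation=cv2.INTER_CUBIC)
cv2.imwrite("pics/a.png",cv2.convertScaleAbs(a,alpha=1.5))
c=pickle.load(open("scene0.pkl","rb"))["img"]
a=cv2.resize(c[160:270,190:450],None,fx=3,fy=3,interpolation=cv2.INTER_CUBIC)
cv2.imwrite("pics/b.png",cv2.convertScaleAbs(a,alpha=1.5))
E
```

```text
(no output)
```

View pics/a.png

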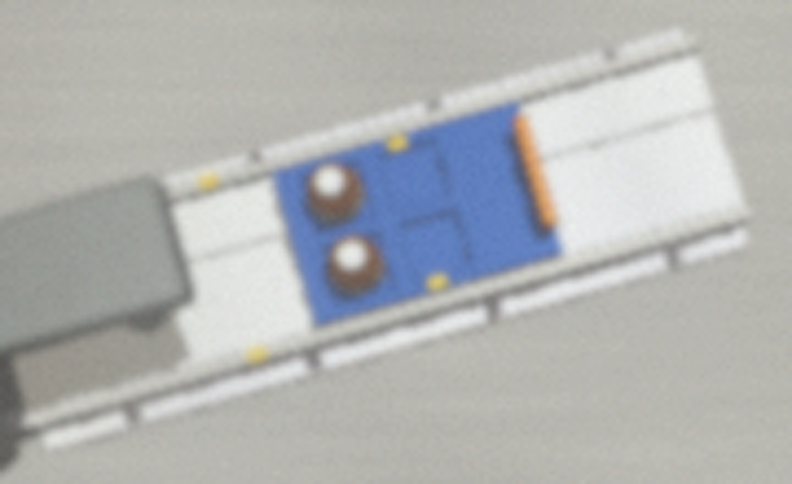

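View pics/b.png

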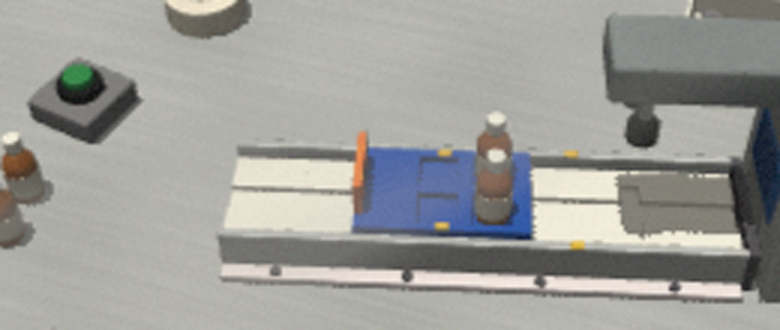

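The crops show these pixels:
- **Guide marks (top crop):** (208,182) and (258,354).
- **Board marks (top crop):** (397,143) and (437,283).
- **Plate corners (top crop):** (277,178), (521,103), (562,253) and (318,325).
- **Tab's rear top edge (top crop):** (528,113) to (557,225).
- **Button (scene crop):** (77,75).

Both bottles are standing. The only candidates are the blue board with the orange tab between the guides and the single green button. The pink board is excluded.

```bash
python3 - <<'E'
from h import *
import pickle
from scipy.optimize import least_squares
T=pickle.load(open("top0.pkl","rb"));S=pickle.load(open("scene0.pkl","rb"))
ft=lambda x,y:((x+.5)/4.4-.5+210,(y+.5)/4.4-.5+145)
fs=lambda x,y:((x+.5)/3-.5+190,(y+.5)/3-.5+160)
P=lambda p,z:ray(T,*ft(*p),z)
Q=lambda p,z:ray(S,*fs(*p),z)
g=[P((208,182),.05),P((258,354),.05)];b=[P((397,143),.056),P((437,283),.056)]
k=[P(p,.056) for p in((277,178),(521,103),(562,253),(318,325))]
tb=[P((528,113),.092),P((557,225),.092)]
for n,v in dict(g=g,b=b,k=k,tab=tb).items():print(n,np.round(v,4).tolist())
print("sc g",np.round([Q((577,245),.05),Q((571,154),.05)],4).tolist(),"b",np.round([Q((442,226),.056),Q((445,153),.056)],4).tolist())
G=np.mean(g,0);B=np.mean(b,0)
d=(k[0]+k[3]-k[1]-k[2])[:2];L=np.linalg.norm(d)/2;print("len",L,"width",np.linalg.norm(k[0]-k[3]),np.linalg.norm(g[0]-g[1]))
d/=np.linalg.norm(d);print("yaw",np.arctan2(d[1],d[0]),"travel",(G-B)[:2]@d,"lat",np.cross(d,(G-B)[:2]))
# yaw from guide marks & board
w=(g[0]-g[1])[:2];print("yaw from marks",np.arctan2(-w[0],w[1]), np.arctan2(w[0],-w[1]))
print("plate centre",np.mean(k,0),"tab",np.mean(tb,0), "tab rel",(np.mean(tb,0)-np.mean(k,0))[:2]@d)
im=T["img"].astype(int);hs=cv2.cvtColor(T["img"],cv2.COLOR_BGR2HSV)
m=cv2.inRange(hs,(45,90,30),(80,255,255));m[:,:400]=0;m[:,500:]=0;m[:150]=0;m[260:]=0
ys,xs=np.nonzero(m);u=(xs.mean(),ys.mean());print("btn px",u,len(xs),xs.min(),xs.max())
s=fs(77,75)
f=lambda X:np.r_[np.array(proj(T,X))-u,np.array(proj(S,X))-s]
r=least_squares(f,[.4,-.4,.05]);print("btn",r.x,r.fun)
q=robot.get_obs();print(q["tcp_pos"])
from scipy.spatial.transform import Rotation as Ro
w,x,y,z=q["orientation"];print(Ro.from_quat([x,y,z,w]).as_matrix().round(3))
E
```

```text
g [[0.5928, 0.1668, 0.05], [0.4845, 0.1357, 0.05]]
b [[0.6148, 0.048, 0.056], [0.5265, 0.0241, 0.056]]
k [[0.5937, 0.123, 0.056], [0.639, -0.0299, 0.056], [0.5441, -0.0538, 0.056], [0.5015, 0.098, 0.056]]
tab [[0.6259, -0.0332, 0.092], [0.557, -0.0496, 0.092]]
sc g [[0.5929, 0.1662, 0.05], [0.4842, 0.1361, 0.05]] b [[0.6145, 0.048, 0.056], [0.5265, 0.0236, 0.056]]
len 0.15853617364705344 width 0.09561180582388631 0.11267127303464808
yaw 1.8516752041577504 travel 0.11961683123686569 lat -0.0011826386637597101
yaw from marks -1.2909451174576603 1.850647536132133
plate centre [0.56957658 0.03433019 0.056     ] tab [ 0.59148873 -0.04139967  0.092     ] tab rel -0.07883622883993198
btn px (np.float64(451.4871794871795), np.float64(204.43589743589743)) 78 447 456
btn [ 0.5338155  -0.36690926  0.05122267] [ 0.08867872 -0.04437053  0.10898471  0.01686486]
[0.14084863 0.60824282 0.23039714]
[[-0.974  0.226 -0.001]
 [ 0.226  0.974 -0.002]
 [ 0.    -0.002 -1.   ]]<stdin>:16: DeprecationWarning: Arrays of 2-dimensional vectors are deprecated. Use arrays of 3-dimensional vectors instead. (deprecated in NumPy 2.0)
```

Both views agree: slide heading 106.1°, 119.6 mm to travel, plate about 159 × 96 mm (160 × 100 given), and button top at z ≈ 0.051. I'll lift clear of the head, turn tool x onto the slide direction and shut the fingers.

Call:
servo_tool(
  increments="0 0 -0.02 8.5 1;0 0 -0.02 8.5 1;0 0 -0.02 8.5 1;0 0 -0.02 8.5 1;0 0 -0.02 8.5 1;0 0 -0.02 8.5 1;0 0 -0.02 8.5 1;0 0 0 1.3 1",
  squeeze=30,
)

```text
time_s: 0.9
tcp_pos: [0.1416, 0.6101, 0.3741]
orientation: [-0.001, 0.601, 0.799, 0.003]
wrist_force: [0.3, 0.3, 0.0]
opening: -0.004
gripper_force: 0.0
```

Call:
servo_tool(
  increments="-0.04 0.0125 0 0 1;-0.04 0.0125 0 0 1;-0.04 0.0125 0 0 1;-0.04 0.0125 0 0 1;-0.04 0.0125 0 0 1;-0.04 0.0125 0 0 1;-0.04 0.0125 0 0 1;-0.04 0.0125 0 0 1;-0.04 0.0125 0 0 1;-0.04 0.0125 0 0 1",
)

```text
time_s: 1.9
tcp_pos: [0.3723, 0.2576, 0.37]
orientation: [-0.001, 0.6, 0.8, -0.001]
wrist_force: [0.0, 0.1, -0.5]
opening: 0.003
gripper_force: 0.0
```

Call:
servo_tool(
  increments="-0.04 0.0126 0 0 1;-0.04 0.0126 0 0 1;-0.04 0.0126 0 0 1;-0.04 0.0126 0 0 1;-0.04 0.0126 0 0 1;-0.04 0.0126 0 0 1;-0.04 0.0126 0 0 1;-0.04 0.0126 0 0 1;-0.04 0.0126 0 0 1;-0.04 0.0126 0 0 1;0 0 0 0 1;0 0 0 0 1",
)

```text
time_s: 3.1
tcp_pos: [0.6041, -0.0903, 0.369]
orientation: [-0.002, 0.601, 0.799, -0.0]
wrist_force: [-1.1, 0.1, 0.6]
opening: 0.004
gripper_force: 0.0
```

```bash
cat > w.py <<'E'
from h import *
from scipy.spatial.transform import Rotation as Ro
q=robot.get_obs();w,x,y,z=q["orientation"];R=Ro.from_quat([x,y,z,w]).as_matrix();p=np.array(q["tcp_pos"])
d=np.array([np.cos(1.8512),np.sin(1.8512),0])
print(q["time_s"],p.round(4),"xang",np.degrees(np.arctan2(R[1,0],R[0,0])),"z",R[:,2].round(3),"F",np.round(q["wrist_force"],1))
for n,X in dict(tab=[.5915,-.0414,.076],home=[.5584,.0735,.070],btn=[.5338,-.3669,.0512]).items():print(n,(R.T@(np.array(X)-p)).round(4))
E
python3 w.py
```

```text
3.1 [ 0.6041 -0.0903  0.369 ] xang 106.15236056114914 z [-0.004  0.002 -1.   ] F [-1.1  0.1  0.6]
tab [0.0497 0.0024 0.2932]
home [0.1692 0.0026 0.2995]
btn [-0.247  -0.1435  0.3176]
```

Call:
servo_tool(
  increments="0 0.0005 0.03 0 1;0 0.0005 0.03 0 1;0 0.0005 0.03 0 1;0 0.0005 0.03 0 1;0 0.0004 0.03 0 1;0 0 0.03 0 1;0 0 0.03 0 1;0 0 0.03 0 1;0 0 0.03 0 1;0 0 0.02 0 1;0 0 0.009 0 1;0 0 0 0 1",
)

```text
time_s: 4.3
tcp_pos: [0.6055, -0.0876, 0.0712]
orientation: [-0.002, 0.6, 0.8, -0.0]
wrist_force: [-0.2, -0.1, 0.4]
opening: 0.001
gripper_force: 0.0
```

Call:
servo_tool(
  increments="0.008 0 0 0 1;0.008 0 0 0 1;0.008 0 0 0 1;0.004 0 0 0 1;0.003 0 0 0 1;0.002 0 0 0 1;0.002 0 0 0 1;0 0 0 0 1",
)

```text
time_s: 5.1
tcp_pos: [0.5972, -0.0554, 0.0723]
orientation: [-0.0, 0.601, 0.799, -0.0]
wrist_force: [-0.2, -0.2, -0.6]
opening: 0.003
gripper_force: 0.0
```

```bash
python3 w.py; python3 -c "
from h import *
c=robot.get_image('top')['img'];s=robot.get_image('scene')['img']
a=cv2.resize(c[145:255,210:390],None,fx=3.3,fy=3.3,interpolation=cv2.INTER_CUBIC);b=cv2.resize(s[150:240,270:450],None,fx=3.3,fy=3.3,interpolation=cv2.INTER_CUBIC)[:, :a.shape[1]]
cv2.imwrite('pics/c.png',cv2.resize(cv2.convertScaleAbs(np.vstack([a,b]),alpha=1.5),None,fx=.9,fy=.9))"
```

```text
5.1 [ 0.5972 -0.0554  0.0723] xang 106.15256376327407 z [-0.  0. -1.] F [-0.2 -0.2 -0.6]
tab [ 0.015  -0.0016 -0.0037]
home [ 0.1346 -0.0014  0.0023]
btn [-0.2816 -0.1476  0.0211]
```

View pics/c.png

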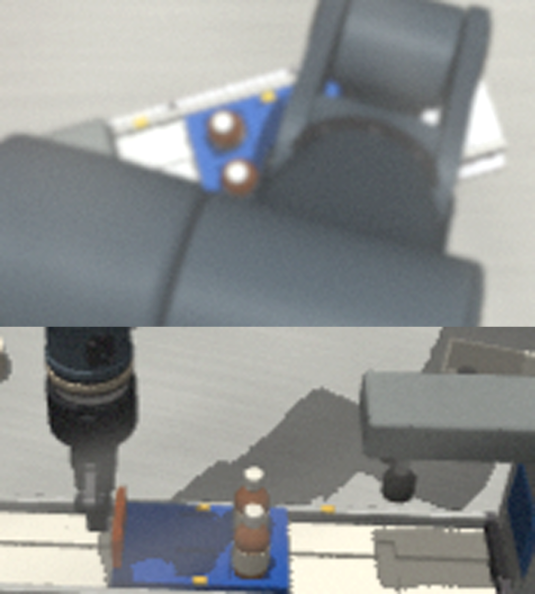

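The top crop shows both bottles upright, with the arm overhead hiding the tab. The scene crop shows the fingertip just behind the tab at (105,520) and not yet touching. I'll check the arm's clearance to the head in the full view before pushing.

```bash
python3 -c "
from h import *
cv2.imwrite('pics/d.png',robot.get_image('scene')['img'])"
```

```text
(no output)
```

View pics/d.png

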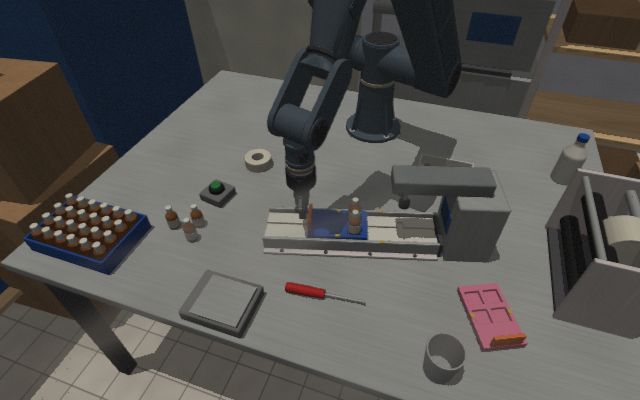

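The elbow and upper arm are high and well away from the head, so the way is clear. I'll start pushing gently.

Call:
servo_tool(
  increments="0.001 0 0 0 1;0.001 0 0 0 1;0.001 0 0 0 1;0.001 0 0 0 1;0.001 0 0 0 1;0.001 0 0 0 1;0.001 0 0 0 1;0.001 0 0 0 1;0.001 0 0 0 1;0.001 0 0 0 1",
)

```text
time_s: 6.25
tcp_pos: [0.5945, -0.0459, 0.0723]
orientation: [0.0, 0.601, 0.799, -0.0]
wrist_force: [0.8, -3.8, -2.0]
opening: -0.001
gripper_force: 1.4
```

Call:
servo_tool(
  increments="0.002 0 0 0 1;0.003 0 0 0 1;0.004 0 0 0 1;0.004 0 0 0 1;0.004 0 0 0 1;0.004 0 0 0 1;0.004 0 0 0 1;0.004 0 0 0 1;0.004 0 0 0 1;0.003 0 0 0 1;0.002 0 0 0 1;0.001 0 0 0 1",
)

```text
time_s: 7.45
tcp_pos: [0.5835, -0.0082, 0.0723]
orientation: [-0.0, 0.601, 0.799, -0.0]
wrist_force: [-0.0, -1.6, -0.4]
opening: 0.0
gripper_force: 1.4
```

```bash
cat > m.py <<'E'
# board position along the slide from the yellow marks of plate and guides (near side, scene view)
from h import *
import sys
c=robot.get_image('scene');hs=cv2.cvtColor(c["img"],cv2.COLOR_BGR2HSV)
m=cv2.inRange(hs,(18,110,90),(34,255,255));m[:190]=0;m[260:]=0;m[:,:260]=0;m[:,450:]=0
n,_,st,ce=cv2.connectedComponentsWithStats(m)
d=np.array([np.cos(1.8512),np.sin(1.8512)]);H=np.array([.5387,.1513])
for i in range(1,n):
    if st[i,4]>3:
        for z in(.05,.056):
            X=ray(c,*ce[i],z)[:2]-H;print(ce[i].round(1),st[i,4],z,"along",round(X@d,4),"lat",round(X@[-d[1],d[0]],4))
cv2.imwrite(f'pics/{sys.argv[1]}.png',cv2.convertScaleAbs(cv2.resize(c["img"][150:280,230:450],None,fx=3.6,fy=3.6,interpolation=cv2.INTER_CUBIC),alpha=1.5))
E
python3 w.py; python3 m.py e
```

```text
7.45 [ 0.5835 -0.0082  0.0723] xang 106.16109278281507 z [-0. -0. -1.] F [-0.  -1.6 -0.4]
tab [-0.0341 -0.0016 -0.0037]
home [ 0.0855 -0.0014  0.0023]
btn [-0.3307 -0.1476  0.0211]
[354.4 235.1] 11 0.05 along -0.0736 lat -0.0374
[354.4 235.1] 11 0.056 along -0.0739 lat -0.0427
[382.  241.2] 13 0.05 along -0.0007 lat -0.0556
[382.  241.2] 13 0.056 along -0.0016 lat -0.0607
```

The mark is about 73 mm short of home and the push force is about 2–4 N. I'll push another 60 mm.

Call:
servo_tool(
  increments="0.002 0 0 0 1;0.003 0 0 0 1;0.004 0 0 0 1;0.004 0 0 0 1;0.004 0 0 0 1;0.004 0 0 0 1;0.004 0 0 0 1;0.004 0 0 0 1;0.004 0 0 0 1;0.004 0 0 0 1;0.003 0 0 0 1;0.003 0 0 0 1",
)

```text
time_s: 8.7
tcp_pos: [0.5716, 0.0331, 0.0723]
orientation: [-0.0, 0.601, 0.799, -0.0]
wrist_force: [1.0, -3.2, -1.0]
opening: -0.001
gripper_force: 1.4
```

Call:
servo_tool(
  increments="0.003 0 0 0 1;0.003 0 0 0 1;0.003 0 0 0 1;0.003 0 0 0 1;0.002 0 0 0 1;0.001 0 0 0 1;0.001 0 0 0 1",
)

```text
time_s: 9.4
tcp_pos: [0.5672, 0.0483, 0.0723]
orientation: [0.0, 0.601, 0.799, -0.0]
wrist_force: [1.6, -3.0, -1.8]
opening: -0.001
gripper_force: 1.5
```

```bash
python3 w.py; python3 m.py f
```

```text
9.4 [0.5672 0.0483 0.0723] xang 106.1524299780375 z [ 0. -0. -1.] F [ 1.6 -3.  -1.8]
tab [-0.0929 -0.0016 -0.0037]
home [ 0.0267 -0.0015  0.0023]
btn [-0.3895 -0.1476  0.0211]
[376.5 235.5] 8 0.05 along -0.0142 lat -0.0364
[376.5 235.5] 8 0.056 along -0.015 lat -0.0416
[382.1 241.1] 14 0.05 along -0.0003 lat -0.0553
[382.1 241.1] 14 0.056 along -0.0012 lat -0.0604
```

View pics/f.png

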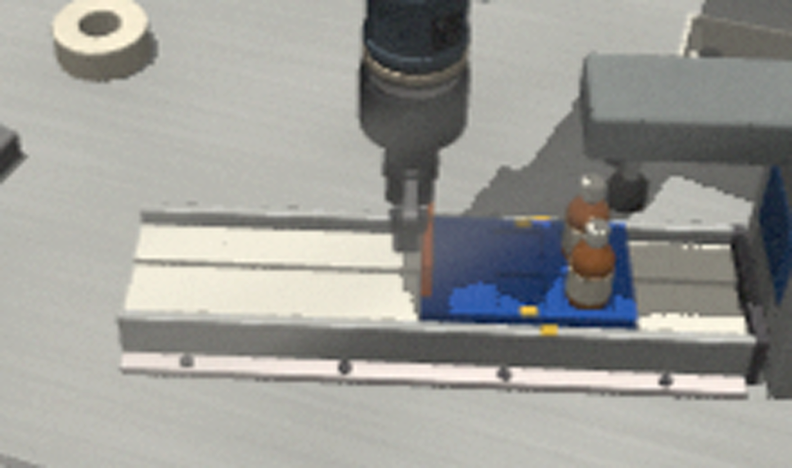

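The bottles are upright, and the board mark (528,311) is about 14.5 mm short of the guide mark (549,329). I'll finish in slow steps, watching the force.

Call:
servo_tool(
  increments="0.001 0 0 0 1;0.001 0 0 0 1;0.001 0 0 0 1;0.001 0 0 0 1;0.001 0 0 0 1;0.001 0 0 0 1;0.001 0 0 0 1;0.001 0 0 0 1;0.001 0 0 0 1;0.001 0 0 0 1;0.001 0 0 0 1",
)

```text
time_s: 10.55
tcp_pos: [0.5642, 0.0589, 0.0723]
orientation: [0.0, 0.601, 0.799, 0.0]
wrist_force: [0.7, -3.1, -1.8]
opening: 0.002
gripper_force: 1.5
```

Call:
servo_tool(
  increments="0.0005 0 0 0 1;0.0005 0 0 0 1;0.0005 0 0 0 1;0.0005 0 0 0 1",
)

```text
time_s: 10.95
tcp_pos: [0.5636, 0.0607, 0.0723]
orientation: [0.0, 0.601, 0.799, -0.0]
wrist_force: [0.6, -3.3, -1.5]
opening: 0.001
gripper_force: 1.6
```

Call:
servo_tool(
  increments="0.0005 0 0 0 1;0.0005 0 0 0 1",
)

```text
time_s: 11.15
tcp_pos: [0.5634, 0.0616, 0.0724]
orientation: [0.0, 0.601, 0.799, -0.0]
wrist_force: [1.3, -3.5, -1.1]
opening: -0.003
gripper_force: 1.8
```

```bash
python3 w.py; python3 m.py g
```

```text
11.15 [0.5634 0.0616 0.0724] xang 106.15973018742929 z [ 0. -0. -1.] F [ 1.3 -3.5 -1.1]
tab [-0.1068 -0.0017 -0.0036]
home [ 0.0128 -0.0015  0.0024]
btn [-0.4034 -0.1477  0.0213]
[380.1 210.9] 8 0.05 along 0.0008 lat 0.0571
[380.1 210.9] 8 0.056 along -0.0001 lat 0.0512
[381.5 237.5] 8 0.05 along -0.0012 lat -0.0429
[381.5 237.5] 8 0.056 along -0.0021 lat -0.0481
[382.1 241.1] 14 0.05 along -0.0003 lat -0.0553
[382.1 241.1] 14 0.056 along -0.0012 lat -0.0604
```

The mark has moved sideways in the image as a 6 mm drop would make it. I'll add a small push to confirm that it stops dead.

Call:
servo_tool(
  increments="0.0005 0 0 0 1;0.0005 0 0 0 1",
)

```text
time_s: 11.4
tcp_pos: [0.5632, 0.0625, 0.0724]
orientation: [0.0, 0.601, 0.799, 0.0]
wrist_force: [-0.2, -3.9, -0.7]
opening: -0.0
gripper_force: 1.7
```

```bash
python3 w.py; python3 m.py h1
```

```text
11.4 [0.5632 0.0625 0.0724] xang 106.14896780019808 z [ 0. -0. -1.] F [-0.2 -3.9 -0.7]
tab [-0.1077 -0.0018 -0.0036]
home [ 0.0119 -0.0016  0.0024]
btn [-0.4043 -0.1477  0.0213]
[380.1 210.9] 8 0.05 along 0.0008 lat 0.0571
[380.1 210.9] 8 0.056 along -0.0001 lat 0.0512
[381.5 237.5] 8 0.05 along -0.0012 lat -0.0429
[381.5 237.5] 8 0.056 along -0.0021 lat -0.0481
[382.1 241.1] 14 0.05 along -0.0003 lat -0.0553
[382.1 241.1] 14 0.056 along -0.0012 lat -0.0604
```

View pics/h1.png

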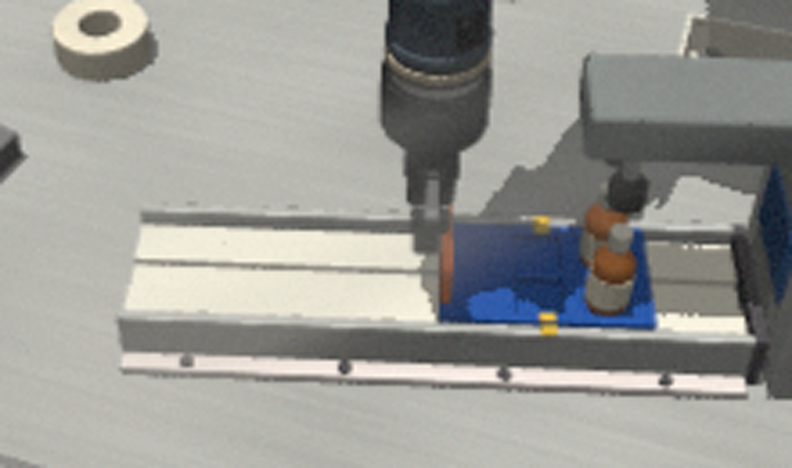

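Both marks now line up at (548,318)/(548,330), but the bottles seem to lean slightly to +x. I'll back the finger off and check whether the board is level.

Call:
servo_tool(
  increments="-0.002 0 0 0 1;-0.01 0 0 0 1;-0.02 0 0 0 1;-0.02 0 0 0 1;0 0 0 0 1",
)

```text
time_s: 11.95
tcp_pos: [0.5788, 0.0105, 0.0724]
orientation: [0.001, 0.602, 0.799, 0.0]
wrist_force: [0.1, -0.2, 0.6]
opening: 0.004
gripper_force: 0.0
```

```bash
python3 w.py; python3 m.py i; python3 - <<'E'
from h import *
from scipy.spatial.transform import Rotation as Ro
c=robot.get_image('scene')
# expected outlines for riding/home: plate top corners, bottle axes, tab top
d=np.array([np.cos(1.8512),np.sin(1.8512)]);n=np.array([-d[1],d[0]]);H=np.array([.5387,.1513])
cr=lambda X:tuple((np.array(proj(c,X))-[230,150])*3.6)
for z0 in(.028,.034):
    f=lambda x,y,z:np.round(cr([*(H+x*d+y*n),z0+z])).astype(int).tolist()
    print(z0,"corners rear-near,rear-far,front-far",f(-.08,-.05,.022),f(-.08,.05,.022),f(.08,.05,.022),f(.08,-.05,.022),"tab top near/far",f(-.08,-.035,.058),f(-.08,.035,.058))
    for x in (.045,.055):print("b1 base(z8),cap",f(x,-.023,.01),f(x,-.023,.088),"b0",f(x,.023,.01),f(x,.023,.088))
E
```

```text
11.95 [0.5788 0.0105 0.0724] xang 105.97472141430497 z [ 0.002 -0.    -1.   ] F [ 0.1 -0.2  0.6]
tab [-0.0533 -0.0021 -0.0035]
home [ 0.0662 -0.0023  0.0024]
btn [-0.3504 -0.1472  0.0213]
[381.5 237.5] 8 0.05 along -0.0012 lat -0.0429
[381.5 237.5] 8 0.056 along -0.0021 lat -0.0481
[382.1 241.1] 14 0.05 along -0.0003 lat -0.0553
[382.1 241.1] 14 0.056 along -0.0012 lat -0.0604
0.028 corners rear-near,rear-far,front-far [439, 319] [438, 223] [642, 229] [657, 326] tab top near/far [441, 271] [441, 204]
b1 base(z8),cap [604, 307] [617, 236] b0 [598, 263] [611, 191]
b1 base(z8),cap [617, 308] [631, 236] b0 [611, 263] [625, 192]
0.034 corners rear-near,rear-far,front-far [440, 314] [439, 217] [643, 223] [658, 321] tab top near/far [442, 265] [441, 198]
b1 base(z8),cap [605, 302] [618, 230] b0 [599, 257] [612, 185]
b1 base(z8),cap [618, 303] [632, 230] b0 [612, 258] [626, 186]
```

View pics/i.png

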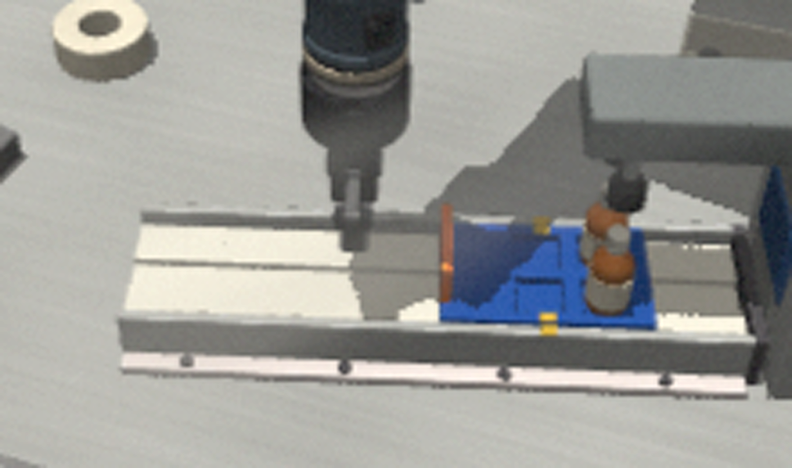

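The plate corners (441,322), (655,327) and (455,224) match the predicted level home outline (319, 326 and 223 px rows, against 314, 321 and 217 riding). The bottle axis runs from (607,307) to (618,236), which matches an upright bottle. The board is home, so I'll go to the button.

Call:
servo_tool(
  increments="0 0 -0.03 0 1;0 0 -0.03 0 1;-0.035 -0.0147 -0.03 0 1;-0.035 -0.0147 0 0 1;-0.035 -0.0147 0 0 1;-0.035 -0.0147 0 0 1;-0.035 -0.0147 0 0 1;-0.035 -0.0147 0 0 1;-0.035 -0.0147 0 0 1;-0.035 -0.0147 0 0 1;-0.035 -0.0147 0 0 1;-0.035 -0.0147 0 0 1",
)

```text
time_s: 13.25
tcp_pos: [0.5333, -0.3642, 0.162]
orientation: [-0.001, 0.6, 0.8, 0.0]
wrist_force: [-0.1, -0.2, -0.5]
opening: -0.002
gripper_force: 0.0
```

Call:
servo_tool(
  increments="0 0 0 0 1;0 0 0 0 1;0 0 0 0 1",
)

```text
time_s: 13.55
tcp_pos: [0.5335, -0.3622, 0.1619]
orientation: [-0.001, 0.6, 0.8, 0.0]
wrist_force: [0.4, 0.5, -0.1]
opening: 0.0
gripper_force: 0.0
```

```bash
python3 w.py
```

```text
13.55 [ 0.5335 -0.3622  0.1619] xang 106.21767010454023 z [-0.001  0.002 -1.   ] F [ 0.4  0.5 -0.1]
tab [0.2917 0.1453 0.0865]
home [0.4112 0.1456 0.0928]
btn [-0.0048 -0.001   0.1107]
```

Call:
servo_tool(
  increments="-0.0025 -0.001 0.02 0 1;-0.002 0 0.02 0 1;0 0 0.02 0 1;0 0 0.02 0 1;0 0 0.01 0 1;0 0 0.008 0 1;0 0 0 0 1",
)

```text
time_s: 14.25
tcp_pos: [0.5338, -0.3678, 0.0636]
orientation: [-0.001, 0.6, 0.8, 0.0]
wrist_force: [-0.8, -0.7, 0.1]
opening: 0.002
gripper_force: 0.0
```

Call:
servo_tool(
  increments="0 0 0.002 0 1;0 0 0.002 0 1;0 0 0.002 0 1;0 0 0.002 0 1;0 0 0.002 0 1;0 0 0.002 0 1;0 0 0 0 1",
)

```text
time_s: 14.95
tcp_pos: [0.5339, -0.369, 0.0522]
orientation: [-0.0, 0.601, 0.799, 0.0]
wrist_force: [0.4, -0.4, 1.0]
opening: -0.003
gripper_force: 0.4
```

```bash
python3 w.py
```

```text
14.95 [ 0.5339 -0.369   0.0522] xang 106.1436646394469 z [-0.  0. -1.] F [ 0.4 -0.4  1. ]
tab [ 0.2987  0.1464 -0.0238]
home [ 0.4183  0.1465 -0.0178]
btn [0.0021 0.0005 0.001 ]
```

Contact is about to begin. I'll press in 1 mm steps and watch the force.

Call:
servo_tool(
  increments="0.001 0 0.001 0 1;0.001 0 0.001 0 1;0 0 0.001 0 1;0 0 0 0 1",
)

```text
time_s: 15.35
tcp_pos: [0.5339, -0.3677, 0.0497]
orientation: [0.001, 0.601, 0.799, -0.0]
wrist_force: [-0.4, -1.5, 2.2]
opening: 0.005
gripper_force: 1.4
```

Call:
servo_tool(
  increments="0 0 0.001 0 1;0 0 0.001 0 1;0 0 0 0 1",
)

```text
time_s: 15.65
tcp_pos: [0.5339, -0.3677, 0.0476]
orientation: [0.001, 0.601, 0.799, -0.0]
wrist_force: [0.4, -2.2, 4.2]
opening: 0.001
gripper_force: 2.0
```

Call:
servo_tool(
  increments="0 0 0.001 0 1;0 0 0.0005 0 1;0 0 0 0 1",
)

```text
time_s: 15.95
tcp_pos: [0.5339, -0.3677, 0.0462]
orientation: [0.001, 0.601, 0.799, -0.0]
wrist_force: [0.2, -3.0, 3.4]
opening: -0.003
gripper_force: 2.4
```

Call:
servo_tool(
  increments="0 0 0.001 0 1;0 0 0 0 1",
)

```text
time_s: 16.15
tcp_pos: [0.5339, -0.3677, 0.046]
orientation: [0.001, 0.601, 0.799, -0.0]
wrist_force: [-0.3, -2.3, 9.4]
opening: 0.004
gripper_force: 4.7
```

Call:
servo_tool(
  increments="0 0 0.001 0 1;0 0 0 0 1",
)

```text
time_s: 16.35
tcp_pos: [0.5339, -0.3677, 0.046]
orientation: [0.001, 0.601, 0.799, -0.0]
wrist_force: [-0.9, -1.2, 13.1]
opening: -0.001
gripper_force: 7.0
```

Call:
servo_tool(
  increments="0 0 0.0005 0 1;0 0 0 0 1",
)

```text
time_s: 16.55
tcp_pos: [0.5339, -0.3677, 0.0459]
orientation: [0.001, 0.601, 0.799, -0.0]
wrist_force: [-2.1, -0.6, 16.9]
opening: 0.004
gripper_force: 8.1
```

The button has bottomed out: 17 N with no further travel. I'll release it straight up.

Call:
servo_tool(
  increments="0 0 -0.004 0 1;0 0 -0.008 0 1;0 0 -0.02 0 1;0 0 -0.03 0 1;0 0 -0.04 0 1;0 0 -0.03 0 1;0 0 0 0 1;0 0 0 0 1",
)

```text
time_s: 17.35
tcp_pos: [0.5325, -0.3656, 0.1749]
orientation: [-0.001, 0.601, 0.799, 0.0]
wrist_force: [-0.4, 0.2, -1.1]
opening: 0.002
gripper_force: 0.0
```

```bash
python3 w.py; python3 m.py j; python3 -c "
from h import *
c=robot.get_image('top')['img'];s=cv2.imread('pics/j.png')
a=cv2.resize(c[145:255,210:480],None,fx=2.3,fy=2.3);b=s[180:400]
a=cv2.convertScaleAbs(a,alpha=1.4);k=np.zeros((a.shape[0]+b.shape[0],792,3),np.uint8);k[:a.shape[0],:a.shape[1]]=a;k[a.shape[0]:,:b.shape[1]]=b
cv2.imwrite('pics/k.png',k)"
```

```text
17.35 [ 0.5325 -0.3656  0.1749] xang 106.15912916171003 z [-0.002  0.002 -1.   ] F [-0.4  0.2 -1.1]
tab [0.2947 0.147  0.0996]
home [0.4143 0.1472 0.1059]
btn [-0.0019  0.001   0.1237]
[379.9 211.9] 16 0.05 along -0.0001 lat 0.0528
[379.9 211.9] 16 0.056 along -0.001 lat 0.0469
[381.5 237.5] 8 0.05 along -0.0012 lat -0.0429
[381.5 237.5] 8 0.056 along -0.0021 lat -0.0481
[382.1 241.1] 14 0.05 along -0.0003 lat -0.0553
[382.1 241.1] 14 0.056 along -0.0012 lat -0.0604
```

View pics/k.png

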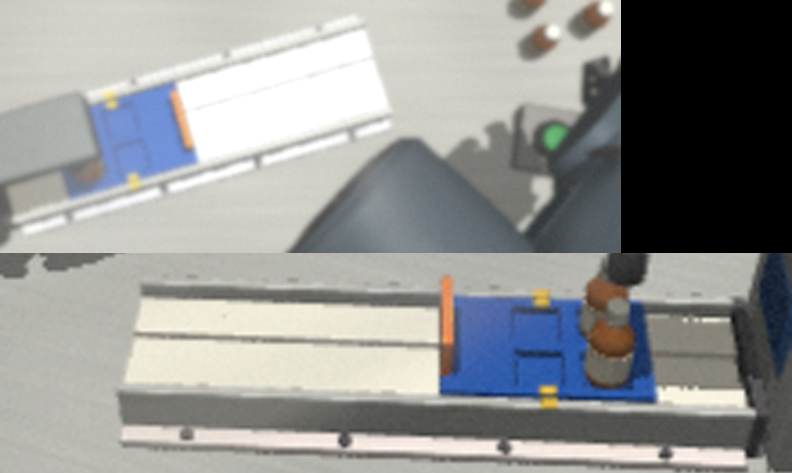

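The board is home, level and on its marks, with (540,297) and (548,397) aligned. Both bottles are upright at (608,340) and the button is released, so I'll hand the job in.

```bash
python3 -c "
from bench import robot
print(robot.sign_off())"
```

```text
the job is handed in; nothing more can be done
None
```

The board is home and level in its notches with both bottles standing; the ready button was then pressed right down and let go, and the job was handed in at about 17.5 s of the 48 s allowed.

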